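Put the scoop away in the stoppered crock

TASK

The stopper is stuck in the stoneware crock: work it loose by rocking it side to side along its grip bar, lift it out and stand it upright on the cork trivet. Then drop the scoop into the crock, and put the stopper back straight and fully home. Leave the mug, the bowl and the pepper mill where they are.

Things in the scene. Friction and masses are not known exactly. Their poses are not given: they have to be found in the camera images.
- crock_mouth (a point): Centre of the crock's mouth, level with its rim, 160 mm above the table; mouth 70 mm across. z is up; x (either way) is the direction in which the stopper must be rocked. On the +x and the -x side a 24 mm wide rubber seal block, 26 to 36 mm below the rim, reaches inward under the lip and catches the stopper's foot.
- crock: White stoneware crock, 140 mm across, 160 mm high, heavy and fixed; origin at the centre of its underside, axes as at its mouth. Inner floor 6 mm above the table; walls 12 mm; lip around the mouth 15 mm thick; below the lip the inside is 116 mm wide.
- stopper_mid (a point): Centre (on the axis, 57 mm above the foot's underside) of the loose wooden stopper, 114 mm high, 0.17-0.3 kg. From the bottom: rubber foot 59 mm across (bevelled to 48 at the bottom) 0-10 mm; stem 48 across 10-37; taper 59 to 80 across 37-66; upright grip bar 64 long, 16 thick, 66-114 mm. x: along the bar; y: across it; z: up.
- stopper: The same stopper, its origin at the foot's underside. Seated, its bar lies along the crock's x, its centre is about 4 mm above the rim, and its taper rests in the mouth like a ball in a ring: it tilts about a point 13 mm above the rim. Pulled straight it rises about 8 mm, then the foot catches under both seals and no pull frees it. Rocked loose, it lifts out and goes back almost without force.
- seal_front (a joint): How far the seal on the crock's +x side is pushed outward, m, 0 to 0.012: near 0 it catches the stopper's foot, from 0.0045 it lets go; it stays where pushed. The stem pushes it (5 to 10 N at the bar) when the bar is leaned 10 to 13 deg towards the crock's -x, the stopper still down in its seat.
- seal_back (a joint): The same for the seal on the crock's -x side; pushed by leaning the bar towards the crock's +x.
- trivet_top (a point): Centre of the top face of the round cork trivet, 150 mm across, 8 mm thick, lying fixed on the table.
- scoop_mid (a point): Centre of the scoop, 48 mm above its underside, on its bowl's axis. It stands upright on the table, 96 mm high, 0.09 kg: steel bowl 42 mm across, 34 mm high; flat upright wooden handle, 10 mm (x) by 16 mm (y), its axis 21.5 mm from the bowl's axis towards the scoop's x, rising to the full height. z is up. It may drop the rest of the way once its bowl is inside the mouth.
- mug: Bystander: blue mug, 80 mm across, 90 mm high; origin at the centre of its underside.
- bowl: Bystander: white bowl, 140 mm across, 55 mm high; origin at the centre of its underside.
- mill: Bystander: dark wooden pepper mill, 52 mm across, 118 mm high; origin at the centre of its underside.

How it is judged:
By the outcome, as a careful person would: the job done as asked, in the order asked, and still so for the second after the job is handed in, with the robot touching nothing.
It also fails if it takes over 72 s, if anything falls off the work surface, if the arm or the gripper's body presses on something with over 40 N, if the wrist force passes 120 N, or if a joint passes its speed limit or range.

ROBOT

A 7-joint arm with a two-finger parallel gripper is mounted at the origin on the work surface. World frame = base frame: x ahead of the robot, y to its left, z up, the work surface at z = 0. Lengths are in m, angles in rad, forces in N, time in s.
With the tool pointing down it reaches from about 0.425 to 1.025 m from the base axis. Payload 9.4 kg.
Tool frame: the origin (TCP) lies at the very end of the fingers, on their centre line; the grasp point (between the pads) lies 19 mm behind it; x points along the fingers, y is the direction in which the jaws open and shut, and the axes are right-handed (so a half turn about x gives the same grasp; the last joint's range is limited). The gripper opens to 93 mm and grips with 3 to 60 N. Pads are 15 mm wide; open, the fingers measure 128 mm over their backs; the gripper's body (75 mm by 188 mm) begins 65 mm behind the grasp point.
Start: joints at [-1.279, 0.599, -0.003, 1.599, 0.002, 0.943, -0.08], TCP at [0.261, 0.676, 0.219] pointing down, gripper open.
Joint ranges: [-2.57, 2.57], [-0.35, 1.97], [-1.29, 1.29], [0.11, 2.56], [-1.05, 4.19], [0.11, 1.86], [-2.63, 2.63]. Speed limits (rad/s): [2.22, 2.22, 3.01, 3.01, 3.14, 3.14, 3.14].

INTERFACE

Orientations are given as [roll, pitch, yaw] about the fixed x, y, z axes, in that order (R = Rz(yaw) Ry(pitch) Rx(roll)).
In Python, from station import r, imaging gives the robot as it stands. Calls block until the motion is done:
- r.reach(position, orientation): joint-space move of the TCP to a pose.
- r.line_to(position, velocity=0.15, frame=None, until_force=None): straight line of the TCP; frame=None keeps the orientation; velocity is the mean speed in m/s. With until_force (N) it stops when the force on the tool has changed by that much, and returns True; else False.
- r.move_joints(angles): joint-space move.
- r.command_gripper(opening): finger opening in m; the grip force is fixed at half the most; returns when the fingers have stopped.
- r.dwell(seconds).
- r.solve_ik(position, orientation): joint angles nearest the present ones, or None.
- imaging.snapshot(name): name is "scene" or "top" or "wrist"; returns the picture (480x640x3 uint8, red, green, blue); there is no depth.
- imaging.camera_model(name): a dict with "fx", "fy", "cx", "cy" (pixels), "extrinsics" (4x4, takes a point from camera to world coordinates); the wrist camera has in their place "T_tool_cam" (4x4, takes a point from camera to tool coordinates, whose origin is the TCP and whose axes are the tool frame's). Camera axes: x right, y down, z forward; pixel columns grow to the right and rows downward; lengths in m; the calibration is good to about 2 mm. A picture is of the moment at which its call begins: read the wrist's pose just before it. camera_model takes no time and is no camera call.
A pose or a line that the arm cannot do raises r.MotionError and nothing moves.
- r.job_done(): hands the job in, once; it reports no verdict.
Readings, each from a call of its own:
- r.get_clock(): time.
- r.get_joints(): joint angles.
- r.get_joint_vel(): joint speeds.
- r.get_effort(): joint torques, N m.
- r.get_position(): TCP position.
- r.get_tcp_rot(): TCP orientation.
- r.get_wrist_force(): force on the tool from outside, world axes, zero at the start.
- r.get_wrist_torque(): the same for the moment, N m.
- r.get_grip_width(): finger opening in m.
Only numpy, scipy, OpenCV 4.12 (cv2) and the standard library are available. Lean on these libraries where they do the work, as an engineer would, in place of code of your own. Each camera call takes 0.05 s, during which the arm holds its last target.

## Working session

There is one attempt and no reset: what is moved stays moved. The work goes in short steps, each a Python script; the robot and the scene stay as the last script left them, time stands still between calls to the robot, and variables do not carry over. Pictures are saved under pics/ and viewed, and the job is handed in when it is done.

```bash
ls; mkdir -p pics; python3 - <<'E'
from station import r, imaging
import cv2,numpy as np
np.set_printoptions(precision=4,suppress=True)
for n in ("scene","top","wrist"):
    im=imaging.snapshot(n); cv2.imwrite(f"pics/{n}0.png",im[...,::-1]); print(n,imaging.camera_model(n))
print(r.get_clock(),r.get_position(),r.get_tcp_rot(),r.get_grip_width())
E
```

```text
pics
scene {'fx': 522.4186574585742, 'fy': 522.4186574585742, 'cx': 319.92646894696543, 'cy': 234.23561895560232, 'extrinsics': array([[ 0.7804, -0.5893,  0.2092,  0.3316],
       [-0.6252, -0.7308,  0.2739, -0.3756],
       [-0.0085, -0.3445, -0.9387,  1.1262],
       [ 0.    ,  0.    ,  0.    ,  1.    ]])}
top {'fx': 603.4554836295595, 'fy': 603.4554836295595, 'cx': 316.95516560389336, 'cy': 236.23129517957568, 'extrinsics': array([[-0.0199, -0.9955,  0.0923,  0.4003],
       [-0.9998,  0.0191, -0.009 , -0.0979],
       [ 0.0072, -0.0925, -0.9957,  1.7003],
       [ 0.    ,  0.    ,  0.    ,  1.    ]])}
wrist {'fx': 348.44213264006606, 'fy': 348.44213264006606, 'cx': 316.86893980721914, 'cy': 240.0173066195442, 'T_tool_cam': array([[ 0.0006, -0.2744,  0.9616, -0.1654],
       [ 1.    ,  0.0001, -0.0006,  0.0013],
       [ 0.0001,  0.9616,  0.2744, -0.0755],
       [ 0.    ,  0.    ,  0.    ,  1.    ]])}
0.15 [0.2612 0.6759 0.218 ] [-1.4767  1.5696 -1.8454] 0.09318588855373486
```

View pics/scene0.png

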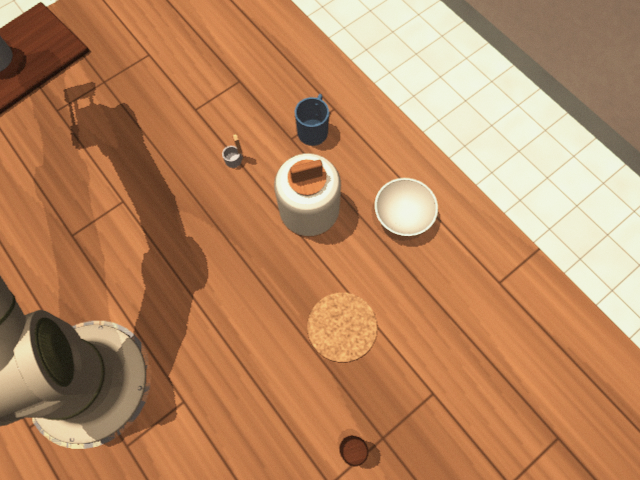

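View pics/top0.png

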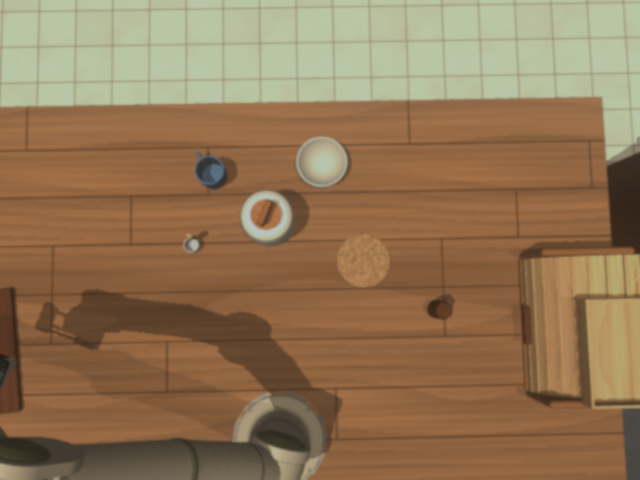

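View pics/wrist0.png

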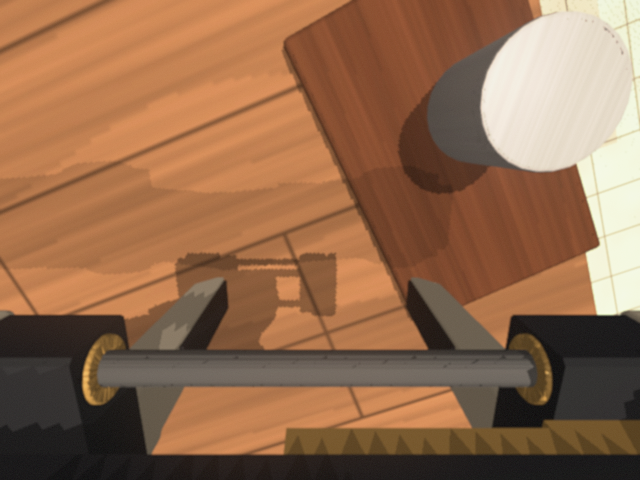

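The overview pictures show the crock at scene (308,195), the scoop at (233,155), the trivet at (342,327), the mug at (312,121), the bowl at (406,208) and the mill at (354,451). I'll zoom in next.

```bash
cat > h.py <<'E'
from station import r, imaging
import cv2,numpy as np
np.set_printoptions(precision=4,suppress=True)
def cam(n):
    m=imaging.camera_model(n); return np.array([[m['fx'],0,m['cx']],[0,m['fy'],m['cy']],[0,0,1]]),m['extrinsics'] if 'extrinsics' in m else m['T_tool_cam']
def back(K,T,u,v,z):
    d=T[:3,:3]@np.linalg.solve(K,[u,v,1.]); o=T[:3,3]; return o+d*(z-o[2])/d[2]
def px(n,u,v,z): return back(*cam(n),u,v,z)
def proj(K,T,p):
    q=np.linalg.inv(T)@np.append(p,1); q=K@q[:3]; return q[:2]/q[2]
E
python3 - <<'E'
import cv2
def crop(n,x,y,w,h,s,o):
    a=cv2.imread(f'pics/{n}0.png')[y:y+h,x:x+w]; cv2.imwrite(f'pics/{o}.png',cv2.resize(a,None,fx=s,fy=s,interpolation=cv2.INTER_CUBIC))
crop('scene',210,90,160,150,5,'c1')
crop('top',170,140,130,110,6,'c2')
E
```

```text
(no output)
```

View pics/c1.png

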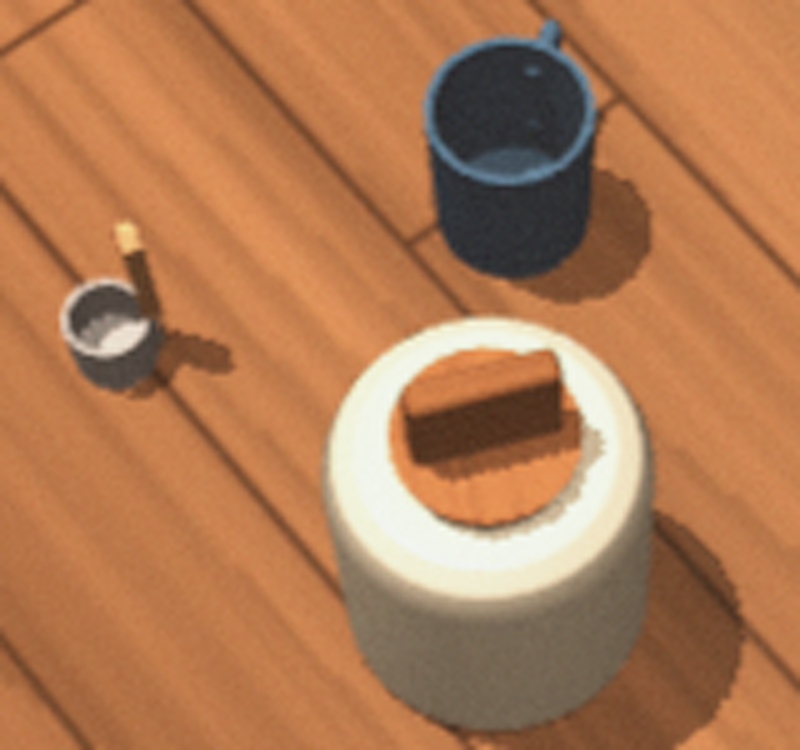

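View pics/c2.png

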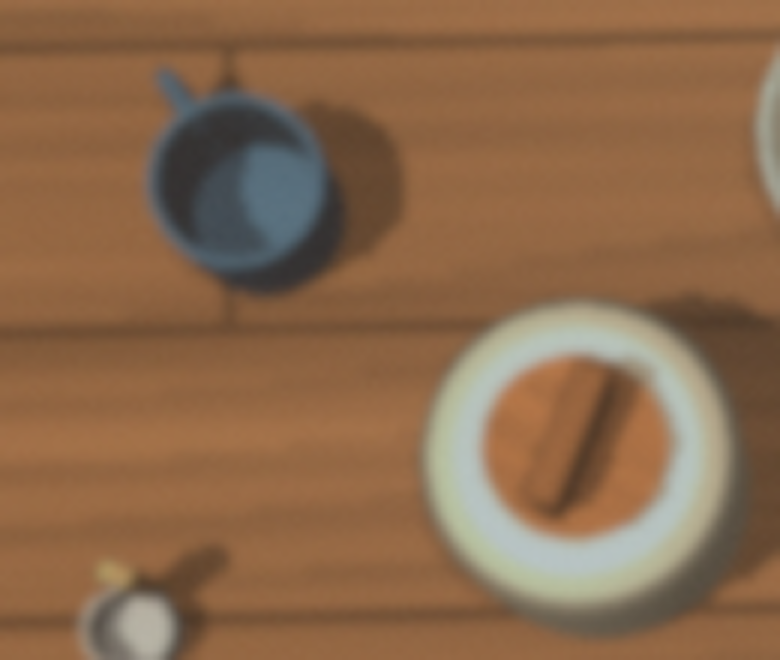

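```bash
python3 - <<'E'
from h import *
P=lambda l,n,u,v,z: print(l,n,px(n,u,v,z)[:2])
P('disc','scene',307.2,177.4,.173);P('disc','top',170+577/6,140+445/6,.173)
P('barT','scene',306.6,167,.221);P('barT','top',265.3,212.5,.221)
for n,a,b in (('scene',(210+404/5,90+402/5),(210+556/5,90+362/5)),('top',(170+545/6,140+495/6),(170+598/6,140+370/6))):
    a=px(n,*a,.221);b=px(n,*b,.221);d=b-a;print('bar',n,a,b,np.linalg.norm(d),np.degrees(np.arctan2(d[1],d[0])))
P('crockrimouter','top',170+578/6,140+455/6,.150)
P('scoop rim','scene',232.4,154,.034);P('scoop rim','top',192,244.7,.034)
P('handle','scene',235.4,137,.096);P('handle','top',189.2,235.5,.096)
P('trivet','scene',342.5,327,.008);P('trivet','top',363,261,.008)
P('mug','scene',210+510/5,90+110/5,.09);P('mug','top',170+238/6,140+181/6,.09)
P('bowl','scene',406,206,.055);P('bowl','top',322,162,.055)
P('mill','scene',353,451,.1);P('mill','top',440,310,.1)
E
```

```text
disc scene [0.6006 0.0143]
disc top [0.6009 0.0166]
barT scene [0.6   0.013]
barT top [0.5988 0.0151]
bar scene [0.5717 0.0264 0.221 ] [0.6283 0.003  0.221 ] 0.061224226677983995 -22.4951212844957
bar top [0.5742 0.0264 0.221 ] [0.6256 0.004  0.221 ] 0.05612302117385729 -23.544509820435586
crockrimouter top [0.5996 0.018 ]
scoop rim scene [0.5402 0.2306]
scoop rim top [0.538 0.233]
handle scene [0.5588 0.2273]
handle top [0.5576 0.2282]
trivet scene [ 0.4862 -0.2447]
trivet top [ 0.485 -0.241]
mug scene [0.7365 0.1731]
mug top [0.7346 0.1741]
bowl scene [ 0.7613 -0.1311]
bowl top [ 0.7591 -0.1308]
mill scene [ 0.345 -0.441]
mill top [ 0.3472 -0.4329]
```

```bash
cat >> h.py <<'E'
from scipy.spatial.transform import Rotation as Ro
def rot(adeg,tilt=0):
    """tool down, jaws along adeg; tilt: deg about jaw axis"""
    a=np.radians(adeg);x=np.array([0,0,-1.]);y=np.array([np.cos(a),np.sin(a),0]);z=np.cross(x,y)
    return Ro.from_rotvec(np.radians(tilt)*y)*Ro.from_matrix(np.c_[x,y,z])
def rpy(R): return list(R.as_euler('xyz'))
def tpose():
    T=np.eye(4);T[:3,:3]=Ro.from_euler('xyz',r.get_tcp_rot()).as_matrix();T[:3,3]=r.get_position();return T
def wshot(name):
    T=tpose(); im=imaging.snapshot('wrist'); cv2.imwrite(f'pics/{name}.png',im[...,::-1]); K,C=cam('wrist'); np.save(f'pics/{name}.npy',T@C); return K,T@C
E
python3 - <<'E'
from h import *
print(r.get_joints(), Ro.from_euler('xyz',r.get_tcp_rot()).as_matrix())
for a in (67,-113):
  for p,t in (((.6,.0145,.306),0),((.6,.0145,.183),0),((.6,.0145,.183),13),((.6,.0145,.183),-13),((.485,-.243,.09),0),((.558,.228,.07),0)):
    print(a,t,r.solve_ik(list(p),rpy(rot(a,t))))
E
```

```text
[-1.2787  0.6    -0.0026  1.5999  0.0018  0.9429 -0.0798] [[-0.0003  0.3604  0.9328]
 [-0.0012  0.9328 -0.3604]
 [-1.     -0.0012  0.0001]]
67 0 [-0.2808  0.3645  0.2258  1.8035 -0.096   0.9842  1.1533]
67 0 [-0.1677  0.4918  0.0708  1.9313 -0.0507  0.7202  1.1022]
67 13 [-0.0643  0.5791  0.0039  1.7731 -0.1223  0.9967  1.1858]
67 -13 [-0.3046  0.4328  0.1579  2.0931  0.1328  0.4321  0.8865]
67 0 [ 0.4001  0.5696 -0.0577  2.1238  0.0716  0.45    1.4564]
67 0 [-0.463   0.6488 -0.0283  1.9988  0.0361  0.4944  0.652 ]
-113 0 [-0.8141  0.5685  1.1221  1.8326 -0.572   1.111  -1.4564]
-113 0 [-0.7709  0.7571  1.1136  1.9669 -0.839   0.9762 -1.2097]
-113 13 [-0.8764  0.6855  1.1107  2.1242 -0.9626  0.6583 -1.1341]
-113 -13 [-0.6673  0.8547  1.1131  1.8121 -0.793   1.2813 -1.2189]
-113 0 [-0.2075  0.7726  0.9171  2.1607 -0.9959  0.7211 -0.569 ]
-113 0 [-1.028   0.8619  0.9174  2.0345 -1.0133  0.7899 -1.4496]<sys>:0: UserWarning: Gimbal lock detected. Setting third angle to zero since it is not possible to uniquely determine all angles.
```

```bash
python3 -W ignore - <<'E'
from h import *
r.reach([.6,.0145,.306],rpy(rot(67)))
wshot('w1');print(r.get_clock(),r.get_position(),r.get_wrist_force())
E
```

```text
2.8417 [0.6    0.0155 0.3058] [ 0.0284 -0.3885  0.3796]
```

View pics/w1.png

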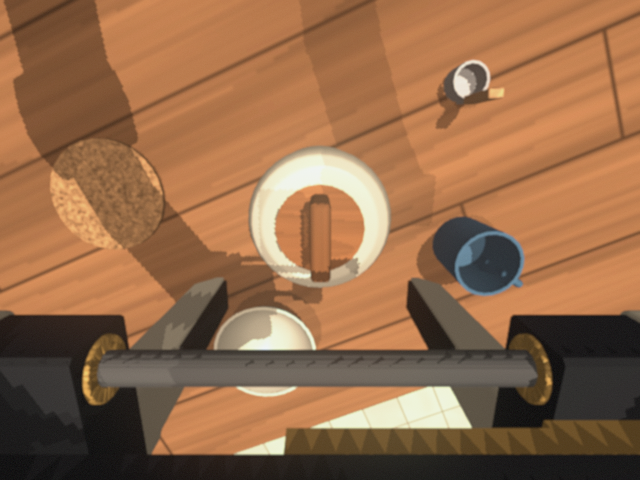

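The bar shows at about cols 311–329, rows 195–282, almost parallel to the image's vertical. I'll zoom in for the edges.

```bash
python3 - <<'E'
import cv2
a=cv2.imread('pics/w1.png')[140:300,240:400]; cv2.imwrite('pics/w1c.png',cv2.resize(a[:150],None,fx=4,fy=4,interpolation=cv2.INTER_CUBIC))
a=cv2.imread('pics/w1.png')[40:130,420:530]; cv2.imwrite('pics/w1s.png',cv2.resize(a,None,fx=6,fy=6,interpolation=cv2.INTER_CUBIC))
E
```

```text
(no output)
```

View pics/w1c.png

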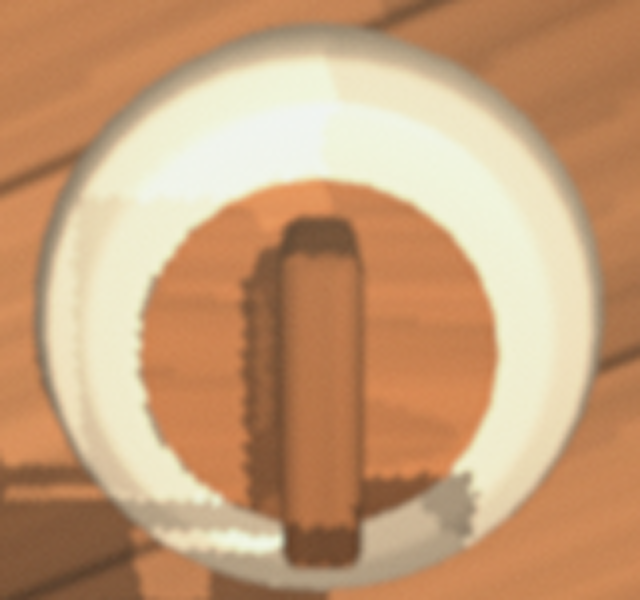

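View pics/w1s.png

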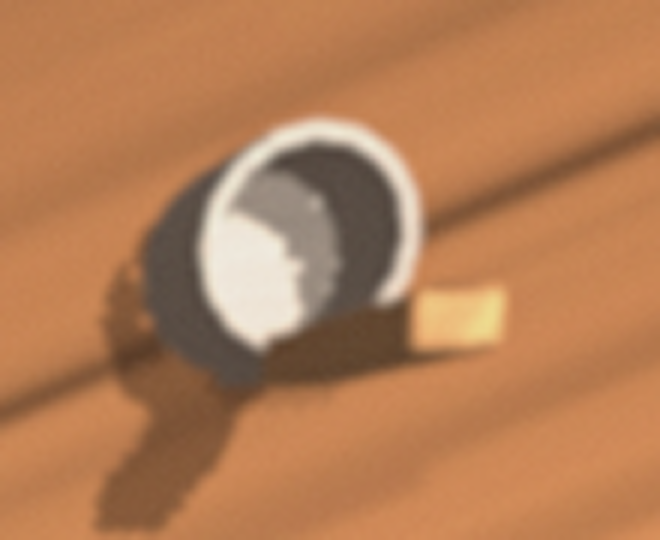

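```bash
python3 - <<'E'
from h import *
K,_=cam('wrist');T=np.load('pics/w1.npy')
B=lambda u,v,z:back(K,T,u,v,z)
c=lambda x,y:(240+x/4,140+y/4)
a=B(*c(322,252),.221);b=B(*c(322,565),.221);d=b-a
print('bar ends',a,b,'mid',(a+b)/2,np.linalg.norm(d),np.degrees(np.arctan2(d[1],d[0])))
print('w',np.linalg.norm(B(*c(286,400),.221)-B(*c(361,400),.221)))
l=B(*c(140,345),.173);q=B(*c(497,345),.173);print('disc L/R',l,q,(l+q)/2,np.linalg.norm(l-q)); print('disc top',B(*c(322,180),.173))
# model overlay for centre guess
def ov(cx,cy,ang,im,z0=.107):
    f=lambda p:tuple(np.round(proj(K,T,p)*16).astype(int))
    u=np.array([np.cos(np.radians(ang)),np.sin(np.radians(ang)),0]);v=np.array([-u[1],u[0],0]);o=np.array([cx,cy,0])
    for z in (.221,):
        pts=[proj(K,T,o+s*.032*u+t*.008*v+[0,0,z]) for s,t in((1,1),(1,-1),(-1,-1),(-1,1))]
        cv2.polylines(im,[np.round((np.array(pts)-[240,140])*4).astype(int)],True,(255,0,0),1)
    for R,z in ((.04,.173),(.07,.15)):
        pts=[proj(K,T,o+R*(np.cos(t)*u+np.sin(t)*v)+[0,0,z]) for t in np.linspace(0,6.3,60)]
        cv2.polylines(im,[np.round((np.array(pts)-[240,140])*4).astype(int)],True,(0,255,0),1)
im=cv2.imread('pics/w1c.png'); m=(a+b)/2; ov(.5995,.0148,-23,im); cv2.imwrite('pics/w1o.png',im)
s=lambda x,y:(420+x/6,40+y/6)
print('scoop rim',B(*s(312,235),.034),'L/R',B(*s(200,250),.034),B(*s(424,220),.034))
h=[B(*s(*p),.096) for p in((414,290),(505,288),(500,345),(412,350))];print('handle',np.mean(h,0),np.linalg.norm(h[0]-h[1]),np.linalg.norm(h[1]-h[2]));e=h[1]-h[0]+h[2]-h[3];print(np.degrees(np.arctan2(e[1],e[0])))
print('trivet',B(106,194,.008),'L/R',B(49,194,.008),B(163,194,.008))
E
```

```text
bar ends [0.572  0.0316 0.221 ] [0.6283 0.0079 0.221 ] mid [0.6002 0.0197 0.221 ] 0.061040647067480316 -22.755939963128125
w 0.01400300430362554
disc L/R [ 0.5834 -0.0161  0.173 ] [0.6139 0.0562 0.173 ] [0.5987 0.0201 0.173 ] 0.07855510756017836
disc top [0.5656 0.0347 0.173 ]
scoop rim [0.5378 0.2373 0.034 ] L/R [0.532  0.2167 0.034 ] [0.5436 0.2578 0.034 ]
handle [0.5587 0.229  0.096 ] 0.015061093379736887 0.008821885174514913
69.1737470723404
trivet [ 0.4845 -0.2395  0.008 ] L/R [ 0.4549 -0.3095  0.008 ] [ 0.514  -0.1695  0.008 ]
```

View pics/w1o.png

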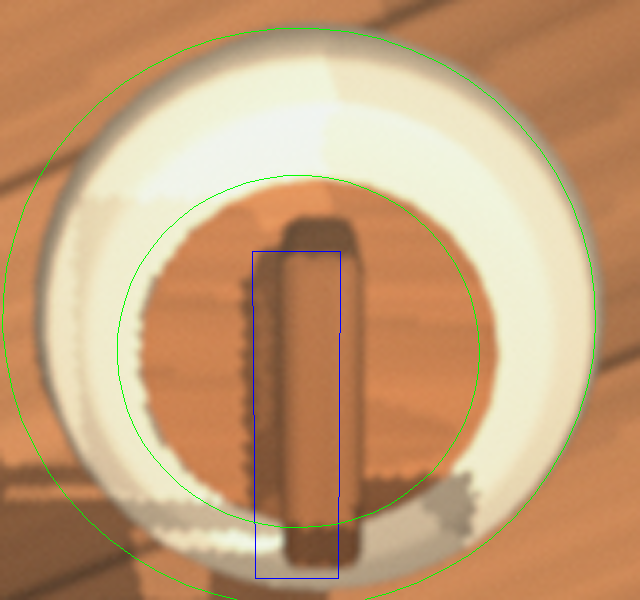

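The wrist overlay puts the stopper about 2–4 mm further along the jaw direction than the fixed cameras do. The fingertips' midpoint (col 317.5) explains 1.6 mm of that as calibration bias. I'll use (0.6003, 0.017), grip, and let the lateral force show any remaining offset.

```bash
python3 -W ignore - <<'E'
from h import *
o=rpy(rot(67))
r.line_to([.6003,.017,.24],velocity=.15)
print(r.get_position(),r.get_wrist_force())
print(r.line_to([.6003,.017,.186],velocity=.1,until_force=8))
print(r.get_clock(),r.get_position(),r.get_wrist_force(),r.get_wrist_torque())
wshot('w2')
r.command_gripper(.012)
print(r.get_clock(),r.get_position(),r.get_wrist_force(),r.get_wrist_torque(),r.get_grip_width())
wshot('w3')
E
```

```text
[0.6006 0.0171 0.2404] [1.3426 0.5151 1.2058]
False
4.125 [0.6007 0.0169 0.1865] [ 1.0667 -0.0767  0.4018] [ 0.0315  0.0395 -0.0398]
5.3583 [0.6007 0.0177 0.1862] [0.7593 2.9719 1.296 ] [ 0.8059 -0.1993 -0.0508] 0.015410604516529557
```

View pics/w3.png

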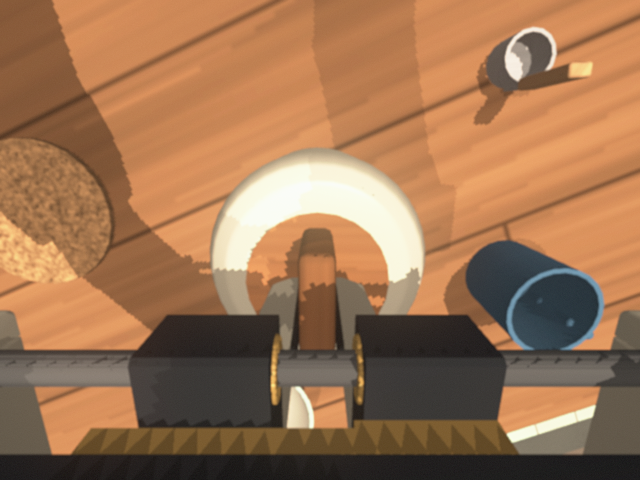

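```bash
cat >> h.py <<'E'
A=67.
C=np.array([.6008,.0182,.173])
def rockpose(t,hz=.0132,C=C):
    R=rot(A,t); return list(C-R.as_matrix()[:,0]*hz),rpy(R)
def tiltnow():
    M=Ro.from_euler('xyz',r.get_tcp_rot()).as_matrix(); j=rot(A).as_matrix()
    return np.degrees(np.arctan2(M[:,0]@j[:,2],-M[2,0]))
def stat(l=''):
    print(l,'t%.2f'%r.get_clock(),r.get_position(),'F',r.get_wrist_force(),'M',r.get_wrist_torque(),'w%.4f'%r.get_grip_width(),'tilt %.2f'%tiltnow())
E
python3 -W ignore - <<'E'
from h import *
p,o=rockpose(0); r.line_to(p,velocity=.02); stat(0)
for t in (4,8,12):
    p,o=rockpose(t); r.line_to(p,velocity=.0025,frame=o); stat(t)
E
```

```text
0 t5.66 [0.6007 0.0178 0.1862] F [-0.2458  0.2426  1.1496] M [ 0.0347 -0.0361  0.0009] w0.0162 tilt -0.00
4 t6.12 [0.6018 0.0174 0.1864] F [-0.8627 -1.0667  4.7211] M [-0.1478 -0.0152  0.0109] w0.0159 tilt -4.00
8 t6.58 [0.6022 0.0174 0.1865] F [-2.1609  0.1681  7.3894] M [-0.0384  0.4491  0.0765] w0.0159 tilt -8.07
12 t7.03 [0.6022 0.0173 0.1866] F [-5.7688  1.1372 11.1307] M [0.2325 1.1789 0.0454] w0.0157 tilt -12.17
```

```bash
python3 -W ignore - <<'E'
from h import *
p,o=rockpose(13.5); r.line_to(p,velocity=.002,frame=o); stat(13.5); r.dwell(.2); stat()
cv2.imwrite('pics/s3.png',cv2.resize(imaging.snapshot('scene')[90:240,230:390,::-1],None,fx=5,fy=5,interpolation=cv2.INTER_CUBIC))
wshot('w4')
E
```

```text
13.5 t7.30 [0.6022 0.0174 0.1866] F [-5.8093  0.7973 11.6437] M [0.3125 1.3979 0.066 ] w0.0157 tilt -13.71
 t7.50 [0.6022 0.0174 0.1866] F [-6.5936  1.0975 11.3487] M [0.2111 1.3029 0.0526] w0.0158 tilt -13.68
```

View pics/s3.png

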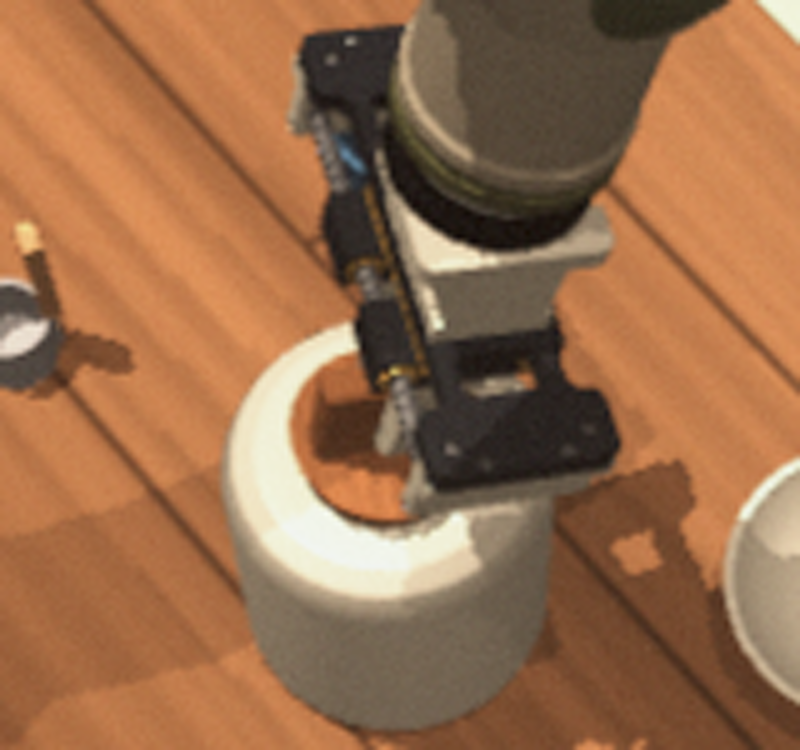

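View pics/w4.png

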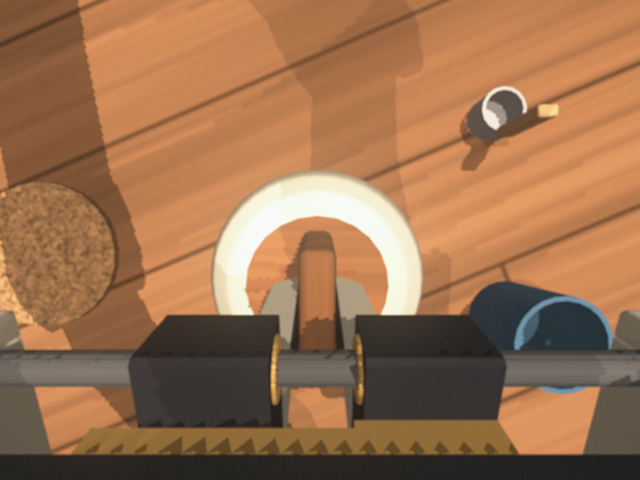

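The view shows the stopper leaned with the gripper, and the bar end moved in hand by only about 3 px (row 229→232). I'll lean slightly further, then do the other side.

```bash
python3 -W ignore - <<'E'
from h import *
p,o=rockpose(15,.0138); r.line_to(p,velocity=.002,frame=o); stat(15)
for t,v in ((8,.003),(0,.003),(-6,.003),(-11,.003),(-13.5,.0025),(-15,.002)):
    p,o=rockpose(t,.0138); r.line_to(p,velocity=v,frame=o); stat(t)
wshot('w5')
E
```

```text
15 t7.98 [0.6028 0.0171 0.1872] F [-5.9976  0.1435 11.9714] M [0.1956 1.2932 0.0571] w0.0156 tilt -15.18
8 t8.69 [0.6009 0.0179 0.1863] F [-6.893   1.9105  2.3609] M [0.534  1.5931 0.0684] w0.0158 tilt -8.26
0 t9.48 [0.5995 0.0184 0.1862] F [-6.1595  2.8686 -0.498 ] M [0.7128 1.9147 0.0102] w0.0154 tilt -0.23
-6 t10.12 [0.6002 0.0183 0.187 ] F [-1.4051 -1.38    0.9957] M [-0.1858  0.702   0.0015] w0.0157 tilt 6.01
-11 t10.67 [0.5999 0.0186 0.1875] F [ 1.5604 -4.0745  5.5399] M [-0.9825 -0.1528 -0.0689] w0.0157 tilt 11.16
-13.5 t11.02 [0.6    0.0186 0.1876] F [ 2.686  -4.7814  5.9697] M [-1.1407 -0.4736 -0.135 ] w0.0157 tilt 13.72
-15 t11.28 [0.6    0.0186 0.1877] F [ 4.0196 -6.5401  5.8585] M [-1.2863 -0.5792 -0.2174] w0.0157 tilt 15.25
```

View pics/w5.png

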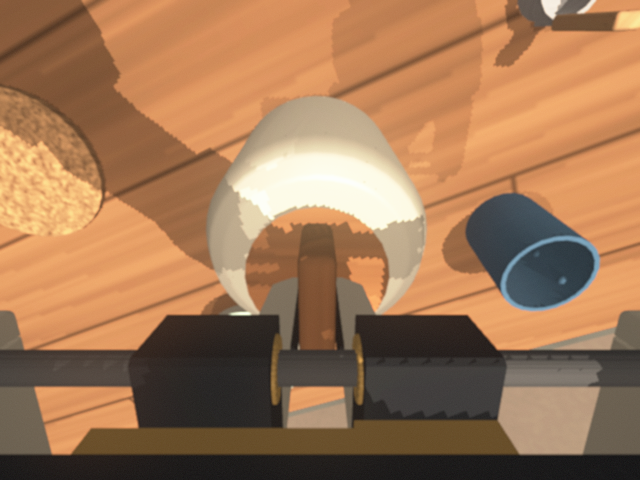

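```bash
python3 -W ignore - <<'E'
from h import *
for t,v in ((-17,.002),(-8,.003),(0,.003),(2,.003),(0,.003)):
    p,o=rockpose(t,.0138); r.line_to(p,velocity=v,frame=o); stat(t)
p,o=rockpose(0,.0138)
for dz in (.004,.008,.012,.016,.022):
    p2=[p[0],p[1],p[2]+dz]
    s=r.line_to(p2,velocity=.02,until_force=10); stat(('up',dz,s))
    if s: break
E
```

```text
-17 t11.64 [0.6    0.0187 0.1878] F [ 5.8157 -6.6906  6.3846] M [-1.4276 -0.8216 -0.2093] w0.0158 tilt 17.29
-8 t12.52 [0.6018 0.0178 0.1873] F [ 6.0446 -5.1513 -2.4727] M [-1.2064 -1.4689 -0.1095] w0.0160 tilt 8.25
0 t13.31 [0.6037 0.0169 0.187 ] F [ 6.5538 -4.4183 -3.635 ] M [-1.272  -1.7486 -0.006 ] w0.0156 tilt 0.27
2 t13.62 [0.6037 0.017  0.1871] F [ 4.4295 -4.9132  1.2448] M [-0.9848 -1.0732  0.0315] w0.0160 tilt -1.81
0 t13.93 [0.603  0.0173 0.1872] F [ 5.7884 -4.172  -1.8306] M [-1.1975 -1.513   0.033 ] w0.0153 tilt 0.25
('up', 0.004, False) t14.28 [0.6022 0.0179 0.1911] F [ 4.9936 -2.7106  0.8782] M [-0.7777 -1.1629  0.0174] w0.0160 tilt 0.13
('up', 0.008, True) t14.52 [0.6012 0.0181 0.1933] F [ 2.2879  0.1265 -1.4068] M [-0.0835 -0.4326  0.0283] w0.0159 tilt 0.02
```

```bash
python3 -W ignore - <<'E'
from h import *
p,o=rockpose(0,.0138)
for dz in (.010,.014,.018,.024):
    s=r.line_to([p[0],p[1],p[2]+dz],velocity=.02,until_force=12); stat(('up',dz,s))
    if s: break
wshot('w6')
cv2.imwrite('pics/s6.png',cv2.resize(imaging.snapshot('scene')[90:240,230:390,::-1],None,fx=5,fy=5,interpolation=cv2.INTER_CUBIC))
E
```

```text
('up', 0.01, True) t14.72 [0.6001 0.0184 0.1942] F [ 1.536  -0.6153 -1.7916] M [-0.0733 -0.396   0.0344] w0.0160 tilt -0.06
```

View pics/w6.png

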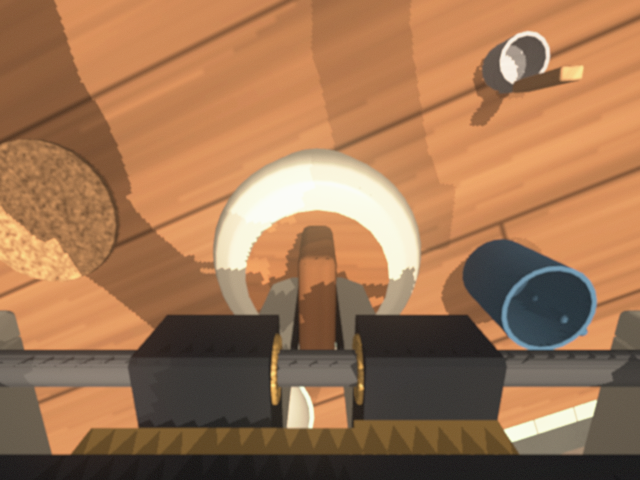

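View pics/s6.png

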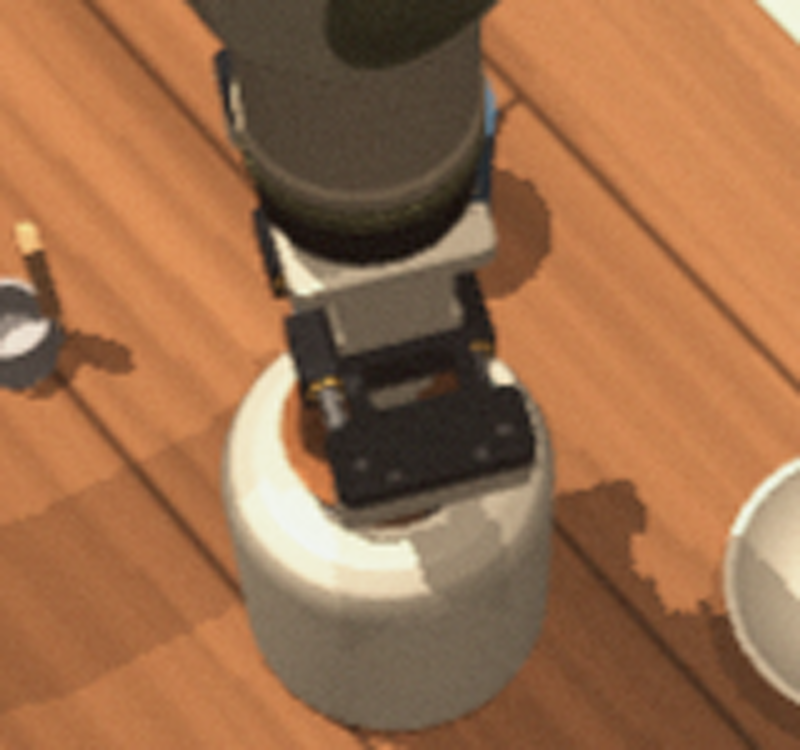

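```bash
python3 -W ignore - <<'E'
from h import *
p=r.get_position(); z=p[2]
for i in range(6):
    s=r.line_to([p[0],p[1],z+.0015*(i+1)],velocity=.01,until_force=25); stat((i,s))
    if s or r.get_wrist_force()[2]<-18: break
E
```

```text
(0, False) t15.12 [0.5997 0.0183 0.1946] F [  2.3977   0.189  -10.2615] M [ 0.019  -0.7656 -0.0363] w0.0161 tilt -0.13
(1, False) t15.42 [0.5987 0.0186 0.1956] F [ -0.0347   3.2537 -22.1118] M [ 0.5397 -0.3491 -0.1119] w0.0160 tilt -0.25
```

```bash
cat >> h.py <<'E'
U=np.array([np.cos(np.radians(-23)),np.sin(np.radians(-23)),0])
def rk(t,lat=0,hz=.0135,v=.003,l=None):
    p,o=rockpose(t,hz); r.line_to(list(np.array(p)+lat*U),velocity=v,frame=o)
    f=r.get_wrist_force(); q=r.get_position(); th=np.radians(-tiltnow())
    d=(q-C)@U+.019*np.sin(th); print('t%.2f cmd %.1f lat %.4f | z %.4f grasp lat %.4f -> stopper %.1f deg | Fu %.1f Fz %.1f tilt %.1f'%(r.get_clock(),t,lat,q[2],d,np.degrees(np.arcsin(d/.0322)),f@U,f[2],-tiltnow()))
E
python3 -W ignore - <<'E'
from h import *
rk(0,0,.0135,.02)
rk(-8,-.001)
rk(-13,-.002)
rk(-15,-.003)
rk(-16,-.004)
wshot('w7')
E
```

```text
t16.09 cmd 0.0 lat 0.0000 | z 0.1870 grasp lat 0.0008 -> stopper 1.5 deg | Fu 2.5 Fz -0.4 tilt -0.1
t17.20 cmd -8.0 lat -0.0010 | z 0.1875 grasp lat -0.0043 -> stopper -7.7 deg | Fu 5.0 Fz 3.9 tilt -8.2
t18.07 cmd -13.0 lat -0.0020 | z 0.1879 grasp lat -0.0073 -> stopper -13.1 deg | Fu 5.9 Fz 8.6 tilt -13.3
t18.71 cmd -15.0 lat -0.0030 | z 0.1883 grasp lat -0.0086 -> stopper -15.5 deg | Fu 8.5 Fz 10.5 tilt -15.4
t19.27 cmd -16.0 lat -0.0040 | z 0.1883 grasp lat -0.0093 -> stopper -16.8 deg | Fu 12.3 Fz 6.4 tilt -16.5
```

View pics/w7.png

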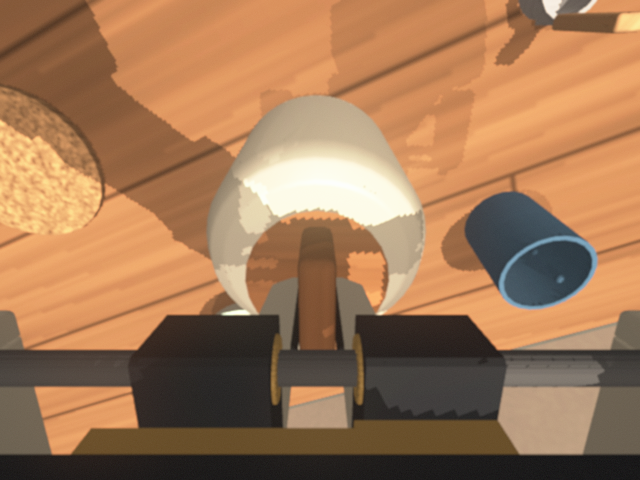

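Bar end is at row 226 now (was 222), so the stopper followed better. I'll do the other side again, then try the lift.

```bash
python3 -W ignore - <<'E'
from h import *
rk(0,0,v=.01)
rk(13,.0015,v=.005)
rk(15,.002,v=.004)
rk(16,.003,v=.004)
rk(0,0,.0138,v=.01)
rk(-1.5,-.002,.0138,v=.01)
p=r.get_position()
z=p[2]
for i in range(6):
    s=r.line_to([.6002,.0188,z+.004*(i+1)],velocity=.02,until_force=20); stat((i,s))
    if s or r.get_wrist_force()[2]<-12: break
E
```

```text
t20.24 cmd 0.0 lat 0.0000 | z 0.1865 grasp lat 0.0002 -> stopper 0.3 deg | Fu 4.8 Fz -2.9 tilt -0.1
t21.30 cmd 13.0 lat 0.0015 | z 0.1868 grasp lat 0.0064 -> stopper 11.5 deg | Fu -4.8 Fz 7.0 tilt 13.2
t21.69 cmd 15.0 lat 0.0020 | z 0.1871 grasp lat 0.0075 -> stopper 13.5 deg | Fu -6.7 Fz 11.3 tilt 15.3
t22.15 cmd 16.0 lat 0.0030 | z 0.1875 grasp lat 0.0084 -> stopper 15.1 deg | Fu -9.8 Fz 15.6 tilt 16.3
t22.98 cmd 0.0 lat 0.0000 | z 0.1866 grasp lat -0.0013 -> stopper -2.3 deg | Fu -3.1 Fz 1.7 tilt 0.2
t23.36 cmd -1.5 lat -0.0020 | z 0.1867 grasp lat -0.0026 -> stopper -4.7 deg | Fu -0.1 Fz -3.1 tilt -1.5
(0, False) t23.72 [0.6003 0.019  0.1909] F [-0.7082  0.2092  0.1482] M [0.0367 0.4495 0.0196] w0.0158 tilt 1.51
(1, True) t23.98 [0.5994 0.0188 0.1932] F [ 0.0396 -0.5133 -2.9488] M [-0.0092 -0.0415 -0.0332] w0.0160 tilt 1.39
```

```bash
python3 -W ignore - <<'E'
from h import *
rk(0,-.001,.0205,v=.01)
stat()
wshot('w8')
a=[cv2.resize(cv2.imread(f'pics/{n}.png')[195:350,215:425],None,fx=1.9*2,fy=1.9*2,interpolation=cv2.INTER_CUBIC)for n in('w3','w8')]
cv2.imwrite('pics/cmp.png',cv2.resize(np.hstack(a),None,fx=.5,fy=.5))
cv2.imwrite('pics/w8c.png',a[1])
cv2.imwrite('pics/s8.png',cv2.resize(imaging.snapshot('scene')[130:230,250:370,::-1],None,fx=6,fy=6,interpolation=cv2.INTER_CUBIC))
E
```

```text
t24.27 cmd 0.0 lat -0.0010 | z 0.1934 grasp lat -0.0007 -> stopper -1.2 deg | Fu 0.3 Fz -1.4 tilt -0.0
 t24.27 [0.6002 0.0184 0.1934] F [ 0.1712 -0.346  -1.4266] M [-0.063   0.0545 -0.0072] w0.0159 tilt 0.02
```

View pics/cmp.png

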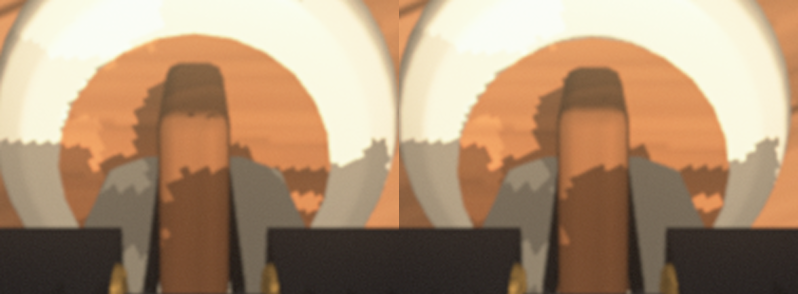

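View pics/s8.png

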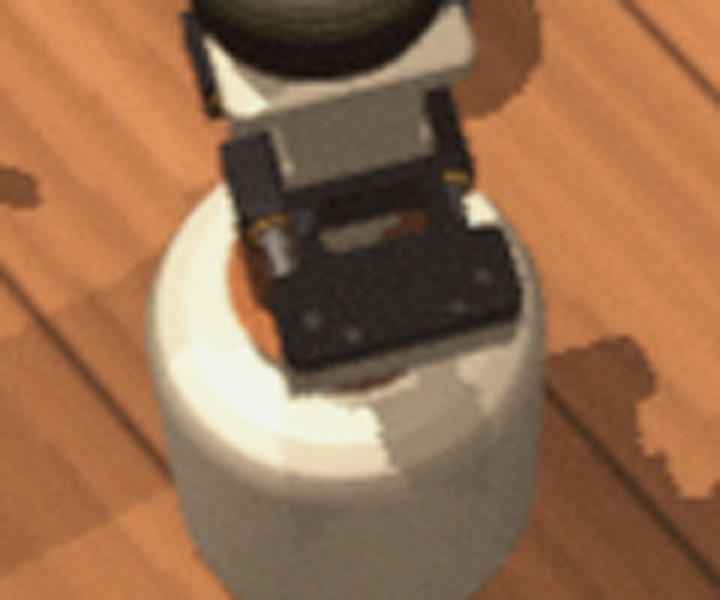

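```bash
python3 -W ignore - <<'E'
from h import *
rk(2,-.0016,.0195,v=.01)
rk(2,-.0016,.0215,v=.02)
rk(2,-.0016,.0225,v=.02)
f=r.get_wrist_force(); print(f)
if f[2]>-6: rk(2,-.0016,.025,v=.02); rk(2,-.0016,.028,v=.02)
else:
    for lat in (-.003,-.0045,-.0016,0,.0015):
        rk(2,lat,.0225,v=.02)
E
```

```text
t24.62 cmd 2.0 lat -0.0016 | z 0.1923 grasp lat 0.0001 -> stopper 0.1 deg | Fu 0.1 Fz -2.9 tilt 2.0
t24.88 cmd 2.0 lat -0.0016 | z 0.1947 grasp lat -0.0003 -> stopper -0.5 deg | Fu -0.6 Fz -2.8 tilt 2.0
t25.12 cmd 2.0 lat -0.0016 | z 0.1956 grasp lat -0.0002 -> stopper -0.3 deg | Fu -0.8 Fz -3.3 tilt 2.0
[-0.6356  0.607  -3.2596]
t25.40 cmd 2.0 lat -0.0016 | z 0.1982 grasp lat 0.0001 -> stopper 0.1 deg | Fu 0.0 Fz -2.0 tilt 2.0
t25.70 cmd 2.0 lat -0.0016 | z 0.2011 grasp lat 0.0002 -> stopper 0.3 deg | Fu -0.1 Fz -2.7 tilt 2.0
```

```bash
python3 -W ignore - <<'E'
from h import *
rk(2,-.0016,.05,v=.08)
rk(2,-.0016,.095,v=.12)
o=rpy(rot(A,2))
r.reach([.485,-.242,.20],o); stat()
r.line_to([.485,-.242,.105],velocity=.12); stat()
wshot('w9')
cv2.imwrite('pics/s9.png',cv2.resize(imaging.snapshot('scene')[230:390,250:430,::-1],None,fx=4,fy=4,interpolation=cv2.INTER_CUBIC))
E
```

```text
t26.12 cmd 2.0 lat -0.0016 | z 0.2235 grasp lat 0.0010 -> stopper 1.8 deg | Fu 0.5 Fz -3.3 tilt 1.9
t26.65 cmd 2.0 lat -0.0016 | z 0.2675 grasp lat 0.0021 -> stopper 3.7 deg | Fu -0.9 Fz -3.1 tilt 2.0
 t27.77 [ 0.4861 -0.2408  0.2   ] F [ 0.1201  0.2678 -2.8021] M [ 0.0224 -0.0353  0.0002] w0.0159 tilt -1.98
 t28.72 [ 0.4855 -0.2421  0.1055] F [-0.3649  0.352  -3.3181] M [-0.05   -0.0454 -0.0118] w0.0160 tilt -1.95
```

View pics/s9.png

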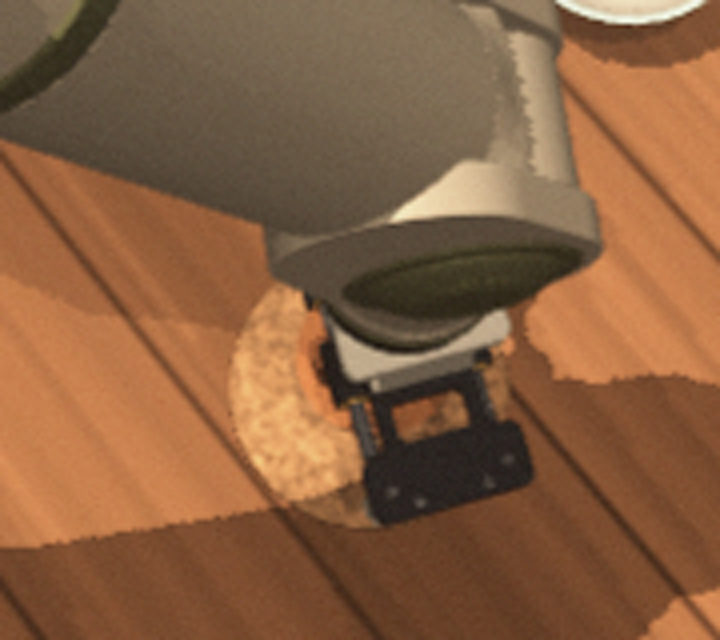

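```bash
python3 -W ignore - <<'E'
from h import *
s=r.line_to([.485,-.242,.08],velocity=.025,until_force=6); stat(s)
r.command_gripper(.04); stat()
r.line_to([.485,-.242,.17],velocity=.2,frame=rpy(rot(A)))
wshot('w10');stat()
E
```

```text
True t29.52 [ 0.4854 -0.2422  0.0875] F [ 0.3911 -0.2118  2.9403] M [-0.0899 -0.1556  0.0303] w0.0161 tilt -1.97
 t30.13 [ 0.4847 -0.2418  0.0873] F [ 0.0734 -0.5214  0.7405] M [-0.0624  0.0033  0.0056] w0.0397 tilt -2.05
 t30.75 [ 0.4846 -0.2416  0.1691] F [-0.0761 -0.831   0.4103] M [-0.0095 -0.0418 -0.0398] w0.0400 tilt -0.07
```

View pics/w10.png

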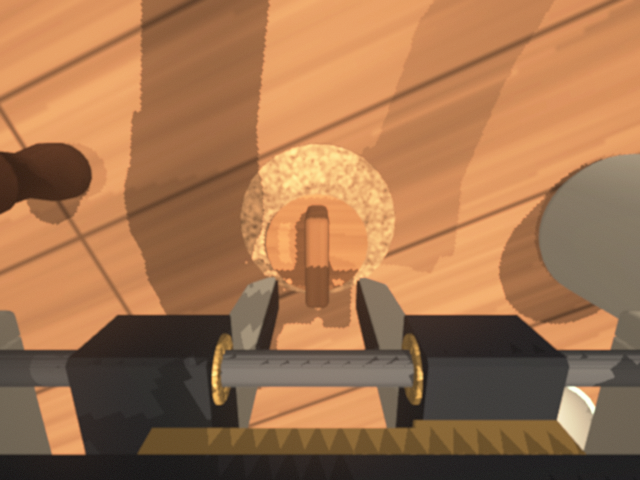

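The picture shows the stopper standing upright on the trivet (disc centre at about (316,240), trivet around it at (318,217)). Next is the scoop.

```bash
python3 -W ignore - <<'E'
from h import *
r.reach([.5583,.2278,.24],rpy(rot(70)))
r.line_to([.5583,.2278,.15],velocity=.2)
wshot('w11');stat()
E
```

```text
t33.15 [0.5592 0.2275 0.1511] F [0.2961 0.7176 0.2357] M [ 0.0629  0.0082 -0.0388] w0.0399 tilt 0.06
```

View pics/w11.png

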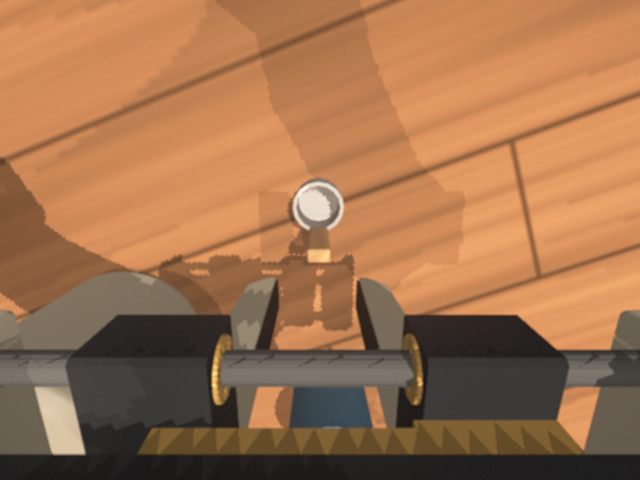

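```bash
python3 -W ignore - <<'E'
from h import *
K,_=cam('wrist');T=np.load('pics/w11.npy')
print(back(K,T,319,256,.096),back(K,T,318,205,.034))
T=np.load('pics/w10.npy')
print('stopper bar on trivet: ends',back(K,T,317,217,.122),back(K,T,317,307,.122))
E
```

```text
[0.5582 0.2301 0.096 ] [0.5363 0.2375 0.034 ]
stopper bar on trivet: ends [ 0.4581 -0.229   0.122 ] [ 0.5151 -0.2532  0.122 ]
```

```bash
python3 -W ignore - <<'E'
from h import *
r.line_to([.5578,.2285,.070],velocity=.12,until_force=8); stat()
r.command_gripper(.010); stat()
r.line_to([.5578,.2285,.26],velocity=.25); stat()
r.reach([.6186,.0121,.26],rpy(rot(70))); stat()
wshot('w12')
cv2.imwrite('pics/s12.png',cv2.resize(imaging.snapshot('scene')[90:240,230:390,::-1],None,fx=5,fy=5,interpolation=cv2.INTER_CUBIC))
E
```

```text
t33.97 [0.5583 0.2286 0.0707] F [0.145  0.0286 0.8835] M [ 0.0472  0.0333 -0.0079] w0.0402 tilt 0.04
 t34.48 [0.558  0.2286 0.0704] F [-0.6872 -0.1016  5.4023] M [-0.1044  0.106   0.0478] w0.0156 tilt 0.02
 t35.39 [0.557  0.2283 0.2587] F [ 0.12   -0.2864 -0.7786] M [ 0.0087 -0.0145 -0.0184] w0.0157 tilt -0.08
 t36.29 [0.6183 0.014  0.2592] F [-0.3907  0.8418 -0.6381] M [ 0.0528 -0.0448 -0.0135] w0.0161 tilt -0.10
```

View pics/w12.png

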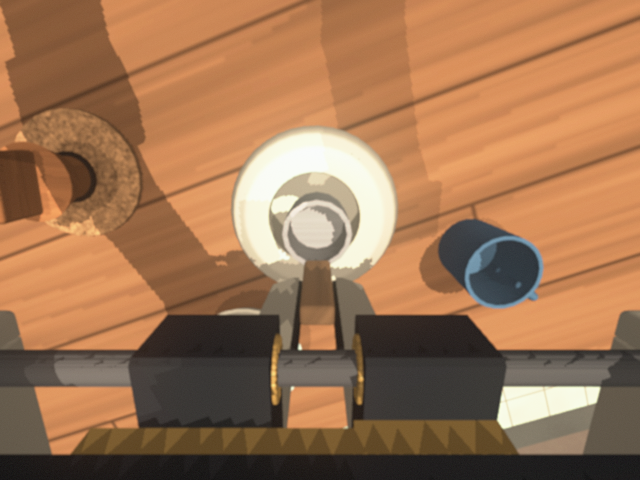

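```bash
python3 -W ignore - <<'E'
from h import *
K,_=cam('wrist');T=np.load('pics/w12.npy')
im=cv2.imread('pics/w12.png')
cv2.imwrite('pics/w12c.png',cv2.resize(im[110:300,220:410],None,fx=3,fy=3,interpolation=cv2.INTER_CUBIC))
o=cv2.resize(im[110:300,220:410],None,fx=3,fy=3,interpolation=cv2.INTER_CUBIC)
b=np.array([np.cos(np.radians(70)),np.sin(np.radians(70)),0])*.0016
for c,col in((np.array([.6008,.0182,0]),(0,0,255)),(np.array([.5999,.0186,0]),(255,0,0))):
    for R,z in((.035,.16),(.07,.14)):
        pts=[(proj(K,T,c+b+[R*np.cos(t),R*np.sin(t),z])-[220,110])*3 for t in np.linspace(0,6.3,60)]
        cv2.polylines(o,[np.round(pts).astype(int)],True,col,1)
cv2.imwrite('pics/w12o.png',o)
E
```

```text
(no output)
```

View pics/w12o.png

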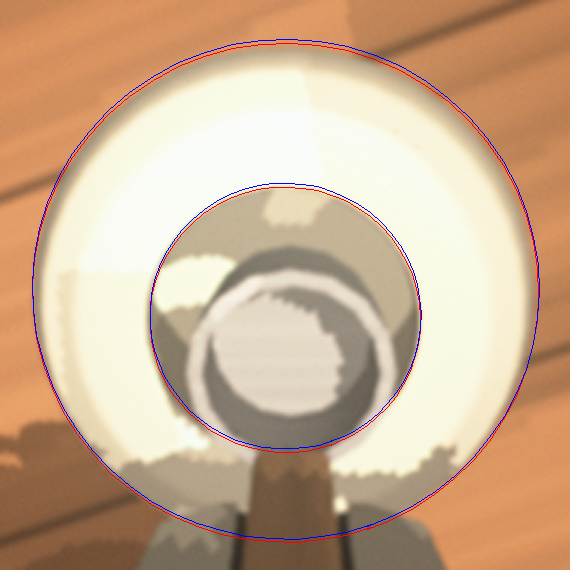

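The overlay confirms the mouth centre within about 0.5 mm. Lowering the scoop now.

```bash
python3 -W ignore - <<'E'
from h import *
s=r.line_to([.6186,.0121,.167],velocity=.1,until_force=7); stat(s)
if not s:
    r.command_gripper(.034); stat()
    r.line_to([.6186,.0121,.27],velocity=.25)
    wshot('w13')
E
```

```text
False t37.48 [0.619  0.0121 0.1676] F [ 0.2639 -0.5865 -1.2378] M [-0.0176 -0.0462  0.0178] w0.0156 tilt 0.05
 t38.02 [0.6186 0.0121 0.1671] F [-0.2345 -0.328  -0.1703] M [ 0.0009  0.025  -0.017 ] w0.0341 tilt 0.00
```

View pics/w13.png

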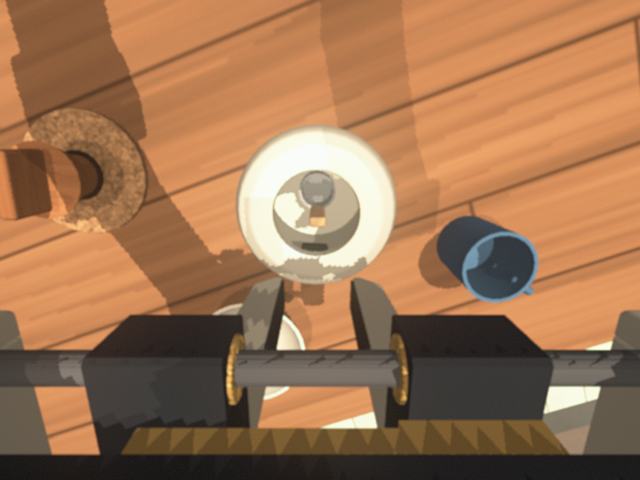

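```bash
python3 - <<'E'
import cv2
im=cv2.imread('pics/w13.png')
cv2.imwrite('pics/w13c.png',cv2.resize(im[155:275,255:375],None,fx=5,fy=5,interpolation=cv2.INTER_CUBIC))
E
```

```text
(no output)
```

View pics/w13c.png

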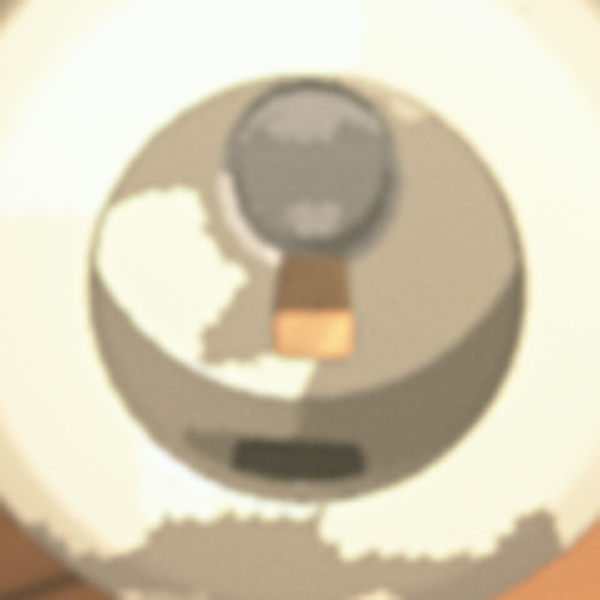

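The scoop stands upright on the crock floor: bowl at crop (310,165), handle top at (313,332), nothing sticking up. I'll fetch the stopper.

```bash
python3 -W ignore - <<'E'
from h import *
o=rpy(rot(A))
r.reach([.4858,-.2424,.19],o)
r.line_to([.4858,-.2424,.14],velocity=.2); stat()
r.line_to([.4858,-.2424,.0873],velocity=.1,until_force=8); stat()
r.command_gripper(.012); stat()
wshot('w14')
r.line_to([.4858,-.2424,.27],velocity=.25); stat()
wshot('w15')
a=[cv2.imread(f'pics/{n}.png')[195:350,215:425] for n in('w3','w14','w15')]
cv2.imwrite('pics/cmp2.png',cv2.resize(np.hstack(a),None,fx=1.26,fy=1.26))
E
```

```text
t40.17 [ 0.4864 -0.2415  0.14  ] F [0.8042 0.7332 1.6849] M [-0.0059 -0.0227  0.0074] w0.0342 tilt -0.06
 t40.84 [ 0.4861 -0.2426  0.0879] F [ 0.1842 -0.0859 -0.3632] M [ 0.0034 -0.0282 -0.0164] w0.0338 tilt 0.04
 t41.28 [ 0.4861 -0.2425  0.0878] F [-1.258   0.9714  6.257 ] M [ 0.2042  0.1316 -0.0499] w0.0157 tilt 0.05
 t42.22 [ 0.4851 -0.2419  0.2688] F [ 0.3547 -1.0503 -2.581 ] M [ 0.0709 -0.0066 -0.0023] w0.0156 tilt -0.11
```

View pics/cmp2.png

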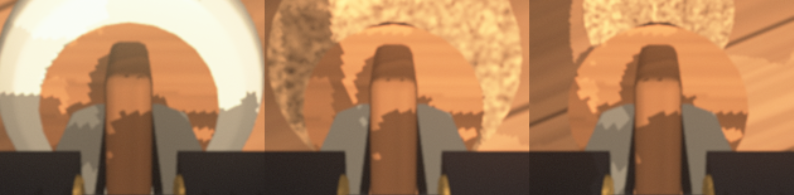

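```bash
python3 -W ignore - <<'E'
from h import *
o=rpy(rot(A)); x,y=.6004,.0184
r.reach([x,y,.28],o); stat()
r.line_to([x,y,.245],velocity=.1); stat()
s=r.line_to([x,y,.215],velocity=.04,until_force=7); stat(s)
if not s: s=r.line_to([x,y,.192],velocity=.04,until_force=7); stat(s)
wshot('w16')
E
```

```text
t43.37 [0.5999 0.0164 0.2797] F [ 0.4905 -0.0619 -2.4547] M [-0.0562  0.0189  0.0546] w0.0162 tilt -0.02
 t43.87 [0.6004 0.0175 0.2451] F [ 0.2381  0.6043 -3.0288] M [-0.0264 -0.0461  0.0424] w0.0159 tilt -0.01
False t44.77 [0.6006 0.0184 0.2151] F [-0.5574  0.2623 -2.287 ] M [ 0.021  -0.0127 -0.0252] w0.0159 tilt 0.02
False t45.49 [0.6005 0.0184 0.192 ] F [ 0.232   0.1599 -2.548 ] M [0.0034 0.0365 0.0301] w0.0157 tilt 0.00
```

View pics/w16.png

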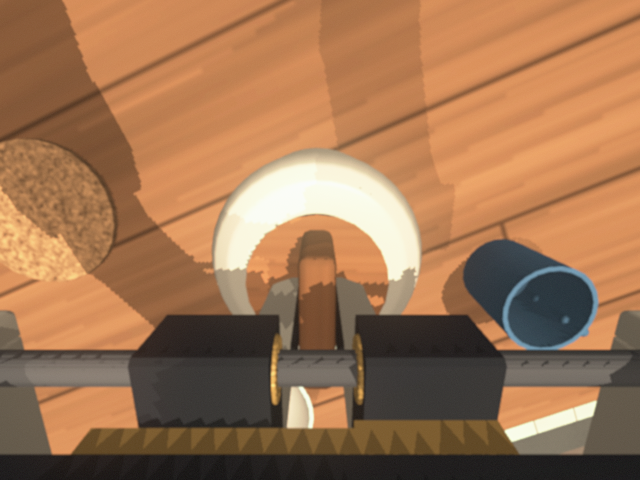

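```bash
python3 -W ignore - <<'E'
from h import *
x,y=.6004,.0184
s=r.line_to([x,y,.1835],velocity=.015,until_force=12); stat(s)
r.dwell(.1);stat()
E
```

```text
True t46.01 [0.5997 0.0183 0.1855] F [-0.8518 -0.5419  3.3114] M [ 0.0443  0.1196 -0.0289] w0.0159 tilt -0.07
 t46.11 [0.5997 0.0183 0.1855] F [-0.5061  0.1922  4.4523] M [ 0.0455 -0.0163 -0.0005] w0.0160 tilt -0.07
```

```bash
python3 -W ignore - <<'E'
from h import *
r.command_gripper(.04); stat()
p=r.get_position()
r.line_to([p[0],p[1],.25],velocity=.15)
r.reach([.6003,.0145,.306],rpy(rot(A))); stat()
wshot('w17')
im=cv2.imread('pics/w17.png')[140:300,240:400]
im=cv2.resize(im,None,fx=4,fy=4,interpolation=cv2.INTER_CUBIC)
K,_=cam('wrist');T=np.load('pics/w17.npy')
V=np.array([-U[1],U[0],0]); o=np.array([.6004,.0184,0])+.0016*V
pts=[(proj(K,T,o+s*.032*U+t*.008*V+[0,0,.221])-[240,140])*4 for s,t in((1,1),(1,-1),(-1,-1),(-1,1))]
cv2.polylines(im,[np.round(pts).astype(int)],True,(255,0,0),1)
for R,z in ((.04,.173),(.035,.16),(.07,.14)):
    pts=[(proj(K,T,o+R*(np.cos(t)*U+np.sin(t)*V)+[0,0,z])-[240,140])*4 for t in np.linspace(0,6.3,60)]
    cv2.polylines(im,[np.round(pts).astype(int)],True,(0,255,0),1)
cv2.imwrite('pics/w17o.png',im[:600])
E
```

```text
t46.73 [0.599  0.0183 0.1849] F [ 0.113  -0.3313 -0.4762] M [-0.0238  0.0119  0.0195] w0.0399 tilt -0.16
 t47.64 [0.6004 0.0144 0.3061] F [-0.569   0.969  -0.6691] M [ 0.0624 -0.0052  0.006 ] w0.0402 tilt 0.03
```

View pics/w17o.png

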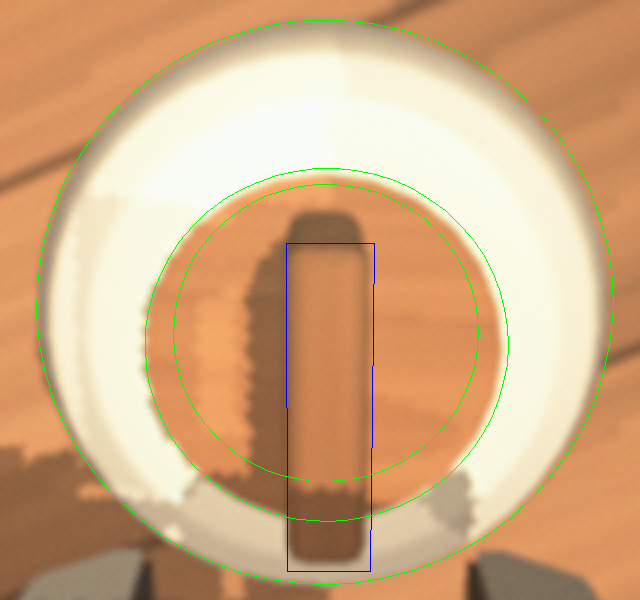

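```bash
python3 -W ignore - <<'E'
from h import *
p=r.get_position()
r.reach([.45,.30,.35],rpy(rot(A))); stat()
for n in('scene','top'):
    cv2.imwrite(f'pics/{n}9.png',imaging.snapshot(n)[...,::-1])
a=cv2.imread('pics/scene9.png');b=cv2.imread('pics/scene0.png')
c=np.hstack([cv2.resize(i[80:250,210:370],None,fx=2.5,fy=2.5,interpolation=cv2.INTER_CUBIC) for i in(b,a)]);cv2.imwrite('pics/cmp3.png',c)
E
```

```text
t48.92 [0.4507 0.2988 0.3496] F [ 0.4825 -0.4935 -0.9061] M [0.0042 0.017  0.0081] w0.0400 tilt 0.02
```

View pics/cmp3.png

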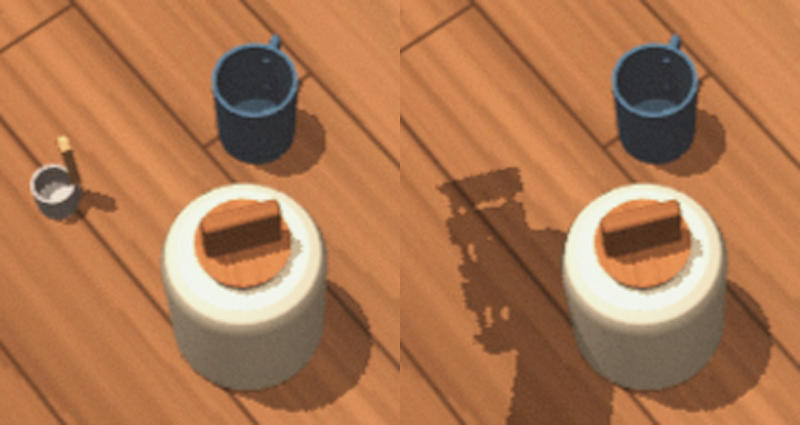

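View pics/scene9.png

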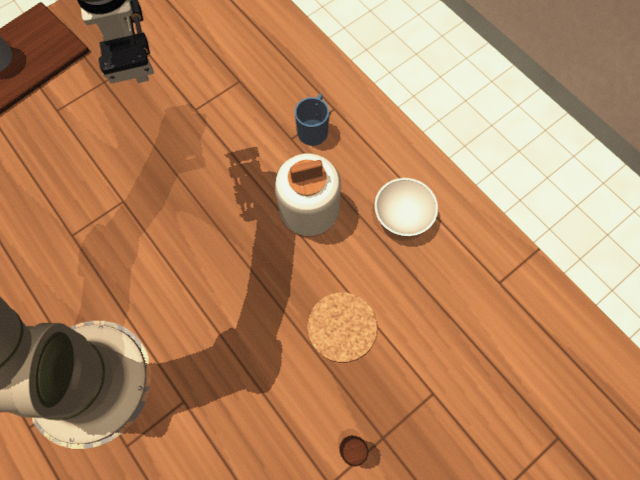

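The stopper's bar at crop (203–280, 203–255) lies on the same pixels before and after. The mug (312,121), bowl (406,208) and mill (354,451) haven't moved.

```bash
python3 -c "
from station import r
print(r.job_done(), r.get_clock())"
```

```text
the job is handed in; nothing more can be done
the job is handed in; nothing more can be done
```

The job is handed in at about 49 s, under the 72 s limit, and every step was done in the order asked. I rocked the stopper loose, stood it on the trivet, dropped the scoop into the crock, and put the stopper back.

- **Freeing the stopper:** The first two lifts caught after about 7 mm, with up to 22 N of pull. I rocked it again to about ±15–17°, but it still caught, because it had slipped about 2° in the grip. After I corrected that tilt it came out with only its own weight on the gripper (about 3 N).
- **Scoop:** It dropped about 9 cm and stands upright on the crock floor. Its handle top should be about 5 mm below the stopper's foot.
- **Stopper back in:** It went in with no force beyond its own weight and seated within about 1.5 mm of the height I expected. In the last pictures its bar lies on the same pixels as at the start; the wrist view agrees to about 1° and 1 mm.
- **Other objects:** In the last scene picture the mug, bowl and mill are where they were, and the gripper is clear of everything.
- **Disagreement:** The wrist camera read 2–4 mm off the fixed cameras. I put 1.6 mm of that down to calibration bias, and the mouth outline then matched within about 0.5 mm.

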